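# Add a book to the mantelpiece rack and close the stop

### The arm

A 7-joint arm with a two-finger parallel gripper is mounted at the origin on the work surface. World frame = base frame: x ahead of the robot, y to its left, z up, the work surface at z = 0. Lengths are in m, angles in degrees, forces in N, time in s.
With the tool pointing down it reaches from about 0.425 to 0.875 m from the base axis. Payload 4.7 kg.
Tool frame: the origin (TCP) lies between the finger pads; the fingertips stand 8 mm ahead of it and the grasp point (between the pads) lies 11 mm behind it; z points along the fingers, y is the line along which they close (so a half turn about z gives the same grasp; the last joint's range is limited). The gripper opens to 87 mm and grips with 3 to 60 N. Pads are 19 mm wide; open, the fingers measure 117 mm over their backs; the gripper's body (75 mm by 190 mm) begins 51 mm behind the grasp point.
Start: joints at [68.99, 18.392, -4.016, 83.108, 1.295, 78.541, -3.26], TCP at [0.242, -0.603, 0.231] pointing down, gripper open.
Joint ranges: [-163.93, 163.93], [-17.29, 119.83], [-79.2, 71.16], [3.27, 140.29], [-89.18, 269.18], [5.43, 117.66], [-154.24, 154.24]. Speed limits (degrees/s): [147.25, 147.25, 180, 180, 180, 180, 180].

### API

Orientations are given as [roll, pitch, yaw] about the fixed x, y, z axes, in that order (R = Rz(yaw) Ry(pitch) Rx(roll)).
In Python, from cell import env, viewer gives the robot as it stands. The module is installed in compiled form; this text tells all that it offers.
- The arm moves only by the tool arm_command, never from a script. Its argument "series" is a list of rows, each a list of 2 entries, a list of its own where there are three numbers: the shift along the tool's x, y, z in mm, then the turn about the tool's z in rad. A call has exactly 5 rows; each row is the pose to reach, as a shift and turn from the pose commanded when the call began, along the tool's axes at that moment; what a row does not reach only later rows make up. A row lasts 1/10 s, in which the tool goes at most 50 mm and 8.59 degrees, less where a joint would pass 70% of its speed; a pose out of reach is approached as far as the arm can. A call with a gripper value outside its range is refused whole. "grip" is the gripper command: -1 is fully open, 1 is shut, values between are in proportion, set as the call begins (left out, the last holds). The fingers move at their own pace and stop on an object; "grip_force" is the grip in N (left out, the last holds). Time passes only in rows, so rows that repeat a pose let the fingers close, or fill a call up. It gives the time, the measured TCP pose, the force, the opening and the grip force at its end, in the units of the state.
- env.get_obs(): the state, without advancing time (a new reading comes with each control period).
- viewer.read_camera(name): name is "scene" or "top" or "wrist"; returns (picture, depth): 480x640x3 uint8, blue, green, red; 480x640 float32, m along the optical axis (not along the pixel's ray), 0 where there is no reading.
- viewer.calibration(name): a dict with "K" (3x3 intrinsics, pixels), "T" (4x4, takes a point from camera to world coordinates); the wrist camera has in their place "hand_eye" (4x4, takes a point from camera to tool coordinates, whose origin is the TCP and whose axes are the flange's). Camera axes: x right, y up, looking along -z (the intrinsics and any distortion apply to the point x, -y, -z); pixel columns grow to the right and rows downward; lengths in m; the calibration is good to about 2 mm. A picture is of the moment at which its call begins: read the wrist's pose just before it. calibration takes no time and is no camera call.
- env.sign_off(): hands the job in; it is judged then, once.
The state is a dict: "time_s": time; "qpos": joint angles; "joint_velocities": joint speeds; "effort": joint torques, N m; "tool_pos": TCP position; "tool_rot": TCP orientation; "force": force on the tool from outside, world axes, zero at the start; "wrist_torque": the same for the moment, N m; "grip_width": finger opening in m; "grasp_force": force on a finger pad.
Only numpy, scipy, OpenCV 4.12 (cv2) and the standard library are available. Lean on these libraries where they do the work, as an engineer would, in place of code of your own. Each camera call takes 0.05 s, during which the arm holds its last target. There are 200 camera calls.

### The job

Slide the rack's end stop back to make room, stand the loose blue book upright in the rack in line with the red and green books, then let go and push the stop up until all three books are packed snugly between the rack's wall and the stop. Keep all three books upright and leave the ornaments where they are.

Things in the scene. Friction and masses are not known exactly. Their poses are not given: they have to be found in the camera images.
- rack: Dark wooden book rack, fixed to the shelf. Origin: centre of its underside. Its y axis runs along the row of books, z up. Tray 120 mm wide (x) by 300 mm long (y), with a flat floor 12 mm above the origin and no front or back walls. The fixed end wall stands at the -y end, 14 mm thick, its top 130 mm above the origin; its inner face is at y = -130 mm in this frame.
- stop (a joint): Sliding steel end stop of the rack, moving along the rack's y axis. Clear distance from the wall's inner face to the stop's flat inner face = 70 mm + this value. 0 to 0.165 m, growing as the stop moves away from the wall. It slides with about 2.5 N of friction and stays where it is left. Plate 100 mm wide (x), 10 mm thick (y), its top 120 mm above the rack's origin; a foot reaches 34 mm outward (+y) from the inner face, along the floor.
- stop_grip (a point): Centre of the top face of the orange grip that stands on top of the stop, 177 mm above the rack's origin. The grip is 50 mm wide (rack x), 16 mm thick (rack y; its inner face is flush with the stop's inner face) and stands free from 137 mm (the height of the book tops in the rack) to 177 mm, so that it can be pushed from either side, or pinched, from above. Axes as the rack's.
- blue_book_mid (a point): A hardback book, 90 mm deep (its x axis; spine on the +x side), 32 mm thick (its y axis), 125 mm tall (its z axis), cover blue, about 0.28 kg. The point is its centre, half-way up (62.5 mm above its underside). It starts standing loose on the shelf, to the left or right of the rack.
- red_book_mid (a point): A hardback book, 90 mm deep (its x axis; spine on the +x side), 36 mm thick (its y axis), 125 mm tall (its z axis), cover red, about 0.3 kg. The point is its centre, half-way up (62.5 mm above its underside). It starts standing in the rack nearest the wall.
- green_book_mid (a point): A hardback book, 90 mm deep (its x axis; spine on the +x side), 30 mm thick (its y axis), 125 mm tall (its z axis), cover green, about 0.26 kg. The point is its centre, half-way up (62.5 mm above its underside). It starts standing in the rack between the red book and the stop.
- blue_book: The blue book, origin at the centre of its underside; axes as for its centre point.
- red_book: The red book, origin at the centre of its underside.
- green_book: The green book, origin at the centre of its underside.
- robin: Wooden robin figure, about 80 mm long, 106 mm tall, on a round 68 mm foot; loose. Origin: centre of its underside. To be left alone.
- vase: Matte white porcelain vase, 104 mm across, 190 mm tall, loose. Origin: centre of its underside. To be left alone.
- teapot: Yellow ceramic teapot ornament, about 190 mm over spout and handle, 115 mm tall, loose. Origin: centre of its underside. To be left alone.
- acrylic_box: Clear acrylic box with a press-button latch, 100 x 140 x 65 mm, loose. Origin: centre of its underside. To be left alone.
- candle: White candle on a brass dish, 90 mm across, 121 mm tall, loose. Origin: centre of its underside. To be left alone.
There are look-alikes about, which are no part of the job. Leave any purple look-alike of the blue_book alone. Leave any orange look-alike of the green_book alone.

How it is judged:
By the outcome, as a careful person would: the job done as asked, in the order asked, and still so for the second after the job is handed in, with the robot touching nothing.
It also fails if it takes over 64 s, if anything falls off the work surface, if the arm or the gripper's body presses on something with over 40 N, if the wrist force passes 120 N, or if a joint passes its speed limit or range.

## Working session

There is one attempt and no reset: what is moved stays moved. The work goes in short steps, Python scripts to look and compute and a tool call to move; the robot and the scene stay as the last step left them, time stands still between calls to the robot, and variables do not carry over. Pictures are saved under pics/ and viewed, at most 10 in all, crops included, and the job is handed in when it is done.

Besides the shell and the picture viewer there is one more tool, called as name([rows], argument=value, ...), one row to a line, values as JSON. arm_command: Moves the arm, as the interface text tells. Its arguments: {"type":"object","properties":{"series":{"type":"array"},"grip":{"type":"number"},"grip_force":{"type":"number"}},"required":["series"]}

```bash
mkdir -p pics
cat > h.py <<'E'
import numpy as np, cv2
from scipy.spatial.transform import Rotation as R
from cell import env, viewer
def cam(n):
    o=env.get_obs(); p,d=viewer.read_camera(n); c=viewer.calibration(n)
    if n=="wrist":
        T=np.eye(4); T[:3,3]=o["tool_pos"]; T[:3,:3]=R.from_euler("xyz",o["tool_rot"],degrees=True).as_matrix()
        T=T@np.array(c["hand_eye"])
    else: T=np.array(c["T"])
    return p,d,np.array(c["K"]),T,c
def world(d,K,T):
    v,u=np.mgrid[:480,:640]
    P=np.stack([(u-K[0,2])/K[0,0]*d,-(v-K[1,2])/K[1,1]*d,-d],-1)
    return P@T[:3,:3].T+T[:3,3]
E
python3 - <<'E'
from h import *
print(env.get_obs())
for n in ("scene","top"):
    p,d,K,T,c=cam(n); cv2.imwrite(f"pics/{n}0.png",p); np.savez(f"{n}0.npz",p=p,d=d,K=K,T=T); print(n,c.keys(),K.round(1).tolist(),T.round(3).tolist(), {k:v for k,v in c.items() if k not in("K","T")})
E
```

```text
{'time_s': 0.0, 'qpos': array([68.9876196 , 18.43888486, -4.0177264 , 83.17607569,  1.2953905 ,
       78.53974009, -3.25993237]), 'joint_velocities': array([ 0.02019746,  0.01447766, -0.06241882,  0.00605286, -0.00089104,
        0.06280248, -0.01767356]), 'effort': array([ 5.81938116e-05, -4.91289067e+01, -4.03471906e-01, -3.12527633e+01,
       -6.37629256e-02,  4.38201951e-02,  2.13743347e-04]), 'tool_pos': array([ 0.24137397, -0.60293742,  0.22945349]), 'tool_rot': array([-1.79890575e+02,  5.45528025e-03,  2.18243897e+01]), 'force': array([-0.12180485,  0.69006455, -0.04380998]), 'wrist_torque': array([ 0.00983739,  0.03253197, -0.00325583]), 'grasp_force': 0.0, 'grip_width': 0.08696254572219467}
scene dict_keys(['K', 'T']) [[584.5, 0.0, 319.8], [0.0, 584.5, 249.3], [0.0, 0.0, 1.0]] [[-0.372, -0.666, 0.647, 1.561], [0.928, -0.278, 0.247, 0.419], [0.015, 0.692, 0.722, 1.226], [0.0, 0.0, 0.0, 1.0]] {}
top dict_keys(['K', 'T']) [[453.3, 0.0, 316.8], [0.0, 453.3, 232.8], [0.0, 0.0, 1.0]] [[0.008, 0.986, -0.166, 0.342], [-1.0, 0.007, -0.006, 0.051], [-0.004, 0.166, 0.986, 1.512], [0.0, 0.0, 0.0, 1.0]] {}
```

View pics/scene0.png

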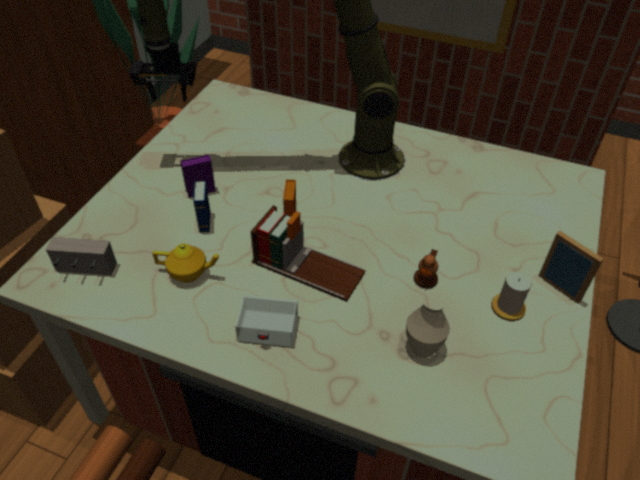

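View pics/top0.png

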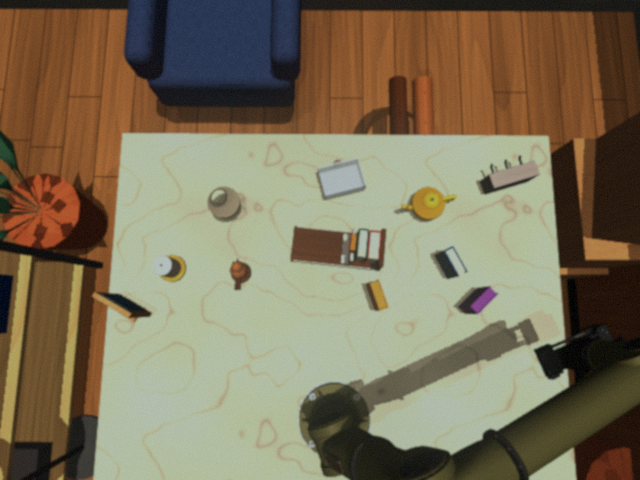

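The scene view shows the blue book at (203,207), the purple look-alike at (197,177), the red and green books at (268,235)/(282,240), and the orange look-alike at (290,197). In the top view the rack is centred near (338,247) with its wall at the right end, and blue is at (450,262), purple at (478,300). I'll confirm with a crop and the depth.

Run:
```python
from h import *
z=np.load("top0.npz"); p,d=z["p"],z["d"]; W=world(d,z["K"],z["T"])
c=cv2.resize(p[215:315,280:500],None,fx=3.6,fy=3.6,interpolation=cv2.INTER_CUBIC); c=cv2.convertScaleAbs(c,alpha=1.6)
cv2.imwrite("pics/crop1.png",c)
for n,(u0,u1,v0,v1) in dict(blue=(430,472,240,285),rack=(285,392,220,275)).items():
    Q=W[v0:v1,u0:u1].reshape(-1,3)
    print(n,"z hist",np.histogram(Q[:,2],bins=np.arange(-.01,.2,.01)))
    for a,b in ((.115,.131),(.131,.145),(.165,.19)):
        m=(Q[:,2]>a)&(Q[:,2]<b)
        if m.sum()>8:
            r=cv2.minAreaRect((Q[m,:2]*1000).astype(np.float32)); print(a,m.sum(),r,Q[m].mean(0).round(4))
m=(W[...,2]>.03);
```

```text
blue z hist (array([501, 778,  27,  21,  31,  21,  27,  28,  24,  30,  27,  31,  81,
       252,   6,   0,   0,   0,   0,   0]), array([-0.01,  0.  ,  0.01,  0.02,  0.03,  0.04,  0.05,  0.06,  0.07,
        0.08,  0.09,  0.1 ,  0.11,  0.12,  0.13,  0.14,  0.15,  0.16,
        0.17,  0.18,  0.19]))
0.115 321 ((492.1023864746094, -365.054931640625), (88.37784576416016, 34.089012145996094), 27.31743621826172) [ 0.4922 -0.3644  0.123 ]
rack z hist (array([ 890, 1858, 1695,  225,   23,   18,   21,   18,   20,   22,   20,
         27,   45,  147,  676,   59,    5,    7,   65,   21]), array([-0.01,  0.  ,  0.01,  0.02,  0.03,  0.04,  0.05,  0.06,  0.07,
        0.08,  0.09,  0.1 ,  0.11,  0.12,  0.13,  0.14,  0.15,  0.16,
        0.17,  0.18,  0.19]))
0.115 226 ((536.4380493164062, -93.9342041015625), (109.2033462524414, 119.72555541992188), 84.03062438964844) [ 0.5329 -0.1047  0.1261]
0.131 675 ((534.619873046875, -93.84971618652344), (108.49146270751953, 118.61951446533203), 84.92262268066406) [ 0.54   -0.1043  0.1356]
0.165 93 ((539.6298217773438, -47.67650604248047), (16.167173385620117, 48.45188903808594), 84.86457824707031) [ 0.5388 -0.0472  0.1771]
```

View pics/crop1.png

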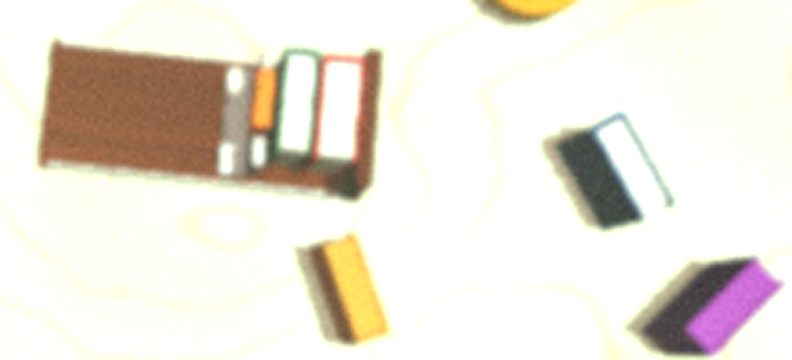

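Candidates in the top view: the book at (455,259) has white pages and a blue cover, and the one at (478,300) is purple. The first fits, and its size (88×34 mm) and top height (0.123 m) match the blue book. The rack's yaw is about -5°. The stop grip is at (0.539,-0.048), top at 0.177 m, as specified.

```bash
cat >> h.py <<'E'
def go(x,y,z,yaw):
    o=env.get_obs(); M=R.from_euler("xyz",o["tool_rot"],degrees=True).as_matrix()
    s=M.T@(np.array([x,y,z])-o["tool_pos"])*1000
    t=-(yaw-o["tool_rot"][2]+180)%360-180
    t=-(((yaw-o["tool_rot"][2])+180)%360-180)
    print("shift mm",s.round(1),"turn rad",np.deg2rad(t).round(3),"rows",np.ceil(np.linalg.norm(s)/50),abs(t)/8.59,"t",o["time_s"])
E
sed -i '/t=-(yaw-o\["tool_rot"\]\[2\]+180)%360-180/d' h.py
python3 -c "
from h import *
go(.539,-.048,.27,-5)"
```

```text
shift mm [ 482.6 -404.7  -39.8] turn rad 0.468 rows 13.0 3.1223513822828837 t 0.1
```

arm_command([
  [[30,-25,-40],0.0],
  [[66,-55,-40],0.1],
  [[102,-85,-40],0.2],
  [[138,-115,-40],0.3],
  [[174,-145,-40],0.4],
], grip=-1)

```text
time_s: 0.6
tool_pos: [0.3497, -0.4022, 0.2703]
tool_rot: [-180.0, 0.0, -1.3]
force: [1.5, -0.6, 0.5]
grip_width: 0.087
grasp_force: 0.0
```

```bash
python3 -c "
from h import *
go(.539,-.048,.27,-5)"
```

```text
shift mm [ 1.810e+02 -3.585e+02  2.000e-01] turn rad 0.064 rows 9.0 0.42643798877482453 t 0.6
```

arm_command([
  [[20,-40,0],0.06],
  [[40,-80,0],0.06],
  [[60,-120,0],0.06],
  [[80,-160,0],0.06],
  [[100,-200,0],0.06],
])

```text
time_s: 1.1
tool_pos: [0.4533, -0.2043, 0.2703]
tool_rot: [180.0, 0.0, -4.5]
force: [0.9, -0.5, -0.0]
grip_width: 0.0868
grasp_force: 0.0
```

arm_command([
  [[20,-42,0],0.0],
  [[40,-84,0],0.0],
  [[60,-126,0],0.0],
  [[70,-160,0],0.0],
  [[70,-160,0],0.0],
])

```text
time_s: 1.6
tool_pos: [0.5365, -0.045, 0.2703]
tool_rot: [-179.8, 0.0, -4.0]
force: [-0.1, -0.4, -0.8]
grip_width: 0.087
grasp_force: 0.0
```

Run:
```python
from h import *
p,d,K,T,c=cam("wrist"); cv2.imwrite("pics/w1.png",cv2.convertScaleAbs(p,alpha=1.5)); W=world(d,K,T)
Q=W.reshape(-1,3)
for a,b in ((.132,.142),(.168,.185)):
    m=(Q[:,2]>a)&(Q[:,2]<b)&(np.hypot(Q[:,0]-.54,Q[:,1]+.09)<.12)
    print(a,m.sum(),cv2.minAreaRect((Q[m,:2]*1000).astype(np.float32)),Q[m].mean(0).round(4))
go(.539,-.048,.27,-5)
```

```text
0.132 10304 ((540.4277954101562, -87.96668243408203), (94.07171630859375, 91.9779281616211), 83.52687072753906) [ 0.542  -0.1002  0.1345]
0.168 1779 ((538.7808837890625, -48.67377853393555), (16.00227928161621, 50.040863037109375), 84.2290267944336) [ 0.5405 -0.0488  0.1763]
shift mm [ 3.2 -1.   0.1] turn rad 0.014 rows 1.0 0.09503499165619059 t 1.65
```

View pics/w1.png

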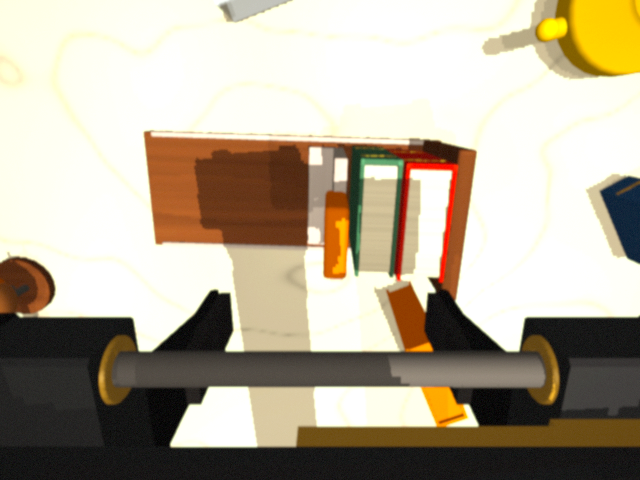

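The wrist view shows the orange grip at (338,235), 16×50 mm at (0.539,-0.0487). The green and red books are at (380,215)/(425,220) with their spines up (+x). I'll pinch the grip.

arm_command([
  [[2.6,3.5,35],0.026],
  [[2.6,3.5,70],0.026],
  [[2.6,3.5,100],0.026],
  [[2.6,3.5,112],0.026],
  [[2.6,3.5,112],0.026],
])

```text
time_s: 2.15
tool_pos: [0.5362, -0.057, 0.1568]
tool_rot: [180.0, 0.2, -6.1]
force: [0.2, 0.4, 1.5]
grip_width: 0.087
grasp_force: 0.0
```

arm_command([
  [[0,0,0],0],
  [[0,0,0],0],
  [[0,0,0],0],
  [[0,0,0],0],
  [[0,0,0],0],
], grip=1, grip_force=20)

```text
time_s: 2.65
tool_pos: [0.538, -0.0559, 0.1591]
tool_rot: [180.0, -0.0, -6.0]
force: [-0.2, -0.2, 0.8]
grip_width: 0.0548
grasp_force: 0.0
```

arm_command([
  [[0,-7,0],0],
  [[0,-7,0],0],
  [[0,-7,0],0],
  [[0,-7,0],0],
  [[0,-7,0],0],
])

```text
time_s: 3.15
tool_pos: [0.5385, -0.0491, 0.1585]
tool_rot: [180.0, 0.0, -6.0]
force: [-0.6, 0.2, -0.5]
grip_width: 0.0156
grasp_force: 20.0
```

arm_command([
  [[0,0,0],0],
  [[0,0,0],0],
  [[0,0,0],0],
  [[0,0,0],0],
  [[0,0,0],0],
])

```text
time_s: 3.65
tool_pos: [0.5385, -0.0491, 0.1585]
tool_rot: [180.0, 0.0, -6.0]
force: [0.0, -0.8, -0.0]
grip_width: 0.0161
grasp_force: 20.0
```

arm_command([
  [[0,-8,0],0],
  [[0,-24,0],0],
  [[0,-42,0],0],
  [[0,-60,0],0],
  [[0,-78,0],0],
])

```text
time_s: 4.15
tool_pos: [0.5463, 0.0288, 0.1585]
tool_rot: [179.9, 0.1, -6.1]
force: [-1.5, -3.1, 0.4]
grip_width: 0.0157
grasp_force: 20.0
```

arm_command([
  [[0,-18,0],0],
  [[0,-36,0],0],
  [[0,-52,0],0],
  [[0,-62,0],0],
  [[0,-62,0],0],
])

```text
time_s: 4.65
tool_pos: [0.5527, 0.0933, 0.1585]
tool_rot: [-179.9, 0.0, -5.9]
force: [-1.4, 2.5, 1.1]
grip_width: 0.0157
grasp_force: 20.0
```

arm_command([
  [[0,0,0],0],
  [[0,0,0],0],
  [[0,0,0],0],
  [[0,0,0],0],
  [[0,0,-50],0],
], grip=-1)

```text
time_s: 5.15
tool_pos: [0.549, 0.0883, 0.2027]
tool_rot: [179.9, 0.7, -6.1]
force: [0.3, -0.0, -0.4]
grip_width: 0.048
grasp_force: 0.0
```

```bash
python3 -c "
from h import *
go(.475,-.372,.26,27)"
```

```text
shift mm [-25.4 465.7 -55.8] turn rad -0.578 rows 10.0 3.852895703786958 t 5.15
```

arm_command([
  [[0,10,-40],0],
  [[0,55,-55],0],
  [[-5,102,-55],0],
  [[-8,150,-55],-0.1],
  [[-11,198,-55],-0.2],
])

```text
time_s: 5.65
tool_pos: [0.521, -0.1076, 0.2641]
tool_rot: [179.9, -0.1, 5.6]
force: [1.8, -0.0, 0.4]
grip_width: 0.0843
grasp_force: 0.0
```

```bash
python3 -c "
from h import *
go(.475,-.372,.26,27)"
```

```text
shift mm [-71.7 258.6   4.3] turn rad -0.373 rows 6.0 2.486709405958659 t 5.65
```

arm_command([
  [[-13,47,0],-0.1],
  [[-26,94,0],-0.2],
  [[-39,141,0],-0.3],
  [[-52,188,0],-0.373],
  [[-65,234,0],-0.373],
])

```text
time_s: 6.15
tool_pos: [0.478, -0.3471, 0.2638]
tool_rot: [179.9, 0.0, 26.8]
force: [1.3, -0.4, 0.7]
grip_width: 0.0872
grasp_force: 0.0
```

arm_command([
  [[0,16,0],0],
  [[0,16,0],0],
  [[0,16,0],0],
  [[0,16,0],0],
  [[0,16,0],0],
])

```text
time_s: 6.65
tool_pos: [0.4867, -0.3572, 0.2639]
tool_rot: [180.0, -0.0, 26.9]
force: [-0.7, -0.5, 0.4]
grip_width: 0.0872
grasp_force: 0.0
```

Run:
```python
from h import *
p,d,K,T,c=cam("wrist"); cv2.imwrite("pics/w2.png",cv2.convertScaleAbs(p,alpha=1.5)); W=world(d,K,T)
Q=W.reshape(-1,3)
for a,b in ((.118,.13),):
    m=(Q[:,2]>a)&(Q[:,2]<b)&(np.hypot(Q[:,0]-.492,Q[:,1]+.365)<.07)
    print(a,m.sum(),cv2.minAreaRect((Q[m,:2]*1000).astype(np.float32)),Q[m].mean(0).round(4))
go(.492,-.365,.25,27)
```

```text
0.118 4637 ((490.00579833984375, -366.03924560546875), (90.43412017822266, 32.031158447265625), 27.3188533782959) [ 0.4928 -0.3647  0.1224]
shift mm [ 1.4  9.1 14. ] turn rad -0.001 rows 1.0 0.008605925873247542 t 6.7
```

View pics/w2.png

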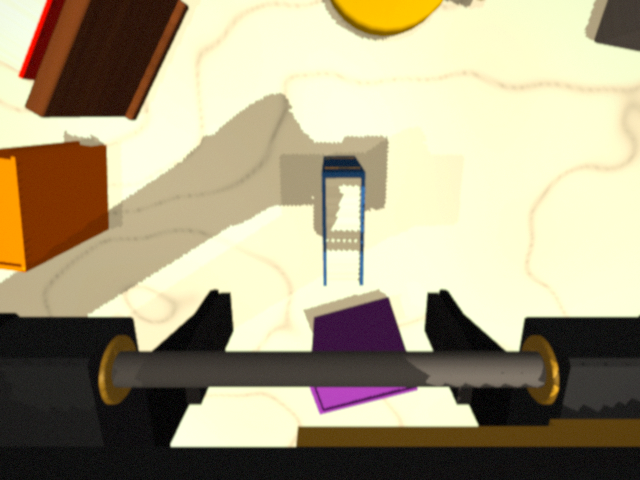

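The crop shows the blue book at (343,225) with its spine up (tool +x), as needed, and the purple one separate at (360,350). Its top measures 90×32 mm, yaw 27.3°. I'll grasp it.

arm_command([
  [[-0.6,9.4,25],-0.007],
  [[-0.6,9.4,70],-0.007],
  [[-0.6,9.4,115],-0.007],
  [[-0.6,9.4,155],-0.007],
  [[-0.6,9.4,171],-0.007],
])

```text
time_s: 7.2
tool_pos: [0.4876, -0.3652, 0.0885]
tool_rot: [-179.7, 0.2, 27.3]
force: [-0.6, 0.3, -0.0]
grip_width: 0.0867
grasp_force: 0.0
```

arm_command([
  [[0,0,0],0],
  [[0,0,0],0],
  [[0,0,0],0],
  [[0,0,0],0],
  [[0,0,0],0],
], grip=-0.1)

```text
time_s: 7.7
tool_pos: [0.4906, -0.3681, 0.0941]
tool_rot: [179.9, -0.1, 27.2]
force: [-0.5, 0.5, 0.0]
grip_width: 0.0549
grasp_force: 0.0
```

arm_command([
  [[1,-2,0],0],
  [[1,-2,0],0],
  [[1,-2,0],0],
  [[1,-2,0],0],
  [[1,-2,0],0],
], grip=1, grip_force=30)

```text
time_s: 8.2
tool_pos: [0.49, -0.3653, 0.0927]
tool_rot: [180.0, -0.0, 27.2]
force: [0.9, -0.4, 0.6]
grip_width: 0.0318
grasp_force: 30.0
```

arm_command([
  [[0,0,0],0],
  [[0,0,0],0],
  [[0,0,-10],0],
  [[0,0,-30],0],
  [[0,0,-60],0],
])

```text
time_s: 8.7
tool_pos: [0.4877, -0.364, 0.1508]
tool_rot: [-179.7, 0.2, 27.2]
force: [0.6, -0.5, -3.2]
grip_width: 0.0316
grasp_force: 30.0
```

arm_command([
  [[0,0,-30],0],
  [[0,0,-60],0],
  [[0,0,-90],0],
  [[0,0,-100],0],
  [[0,0,-100],0],
])

```text
time_s: 9.2
tool_pos: [0.4903, -0.3655, 0.2538]
tool_rot: [179.9, -0.0, 27.2]
force: [0.0, 0.1, -4.0]
grip_width: 0.0318
grasp_force: 30.0
```

Run:
```python
from h import *
p,d,K,T,c=cam("top"); W=world(d,K,T)
cv2.imwrite("pics/top1.png",cv2.convertScaleAbs(cv2.resize(p[190:310,250:490],None,fx=3.3,fy=3.3,interpolation=cv2.INTER_CUBIC),alpha=1.5))
th=np.deg2rad(-5.6); ax=np.array([np.cos(th),np.sin(th)]); ay=np.array([-np.sin(th),np.cos(th)])
Q=W[215:280,280:395].reshape(-1,3); X=(Q[:,:2]-[.54,-.05])*1000; a=X@ax; b=X@ay
f=lambda m:(m.sum(),cv2.minAreaRect((Q[m,:2]*1000).astype(np.float32)))
print("floor+rack",f((Q[:,2]>.009)&(Q[:,2]<.016)&(abs(a)<75)))
m=(Q[:,2]>.165)&(Q[:,2]<.19); print("grip",f(m),b[m].min(),b[m].max(),a[m].mean())
m=(Q[:,2]>.11)&(Q[:,2]<.145)&(b<0)&(b>-130); print("books+wall",f(m),"b range",np.percentile(b[m],[1,99]))
m=(Q[:,2]>.133)&(Q[:,2]<.145)&(b<0)&(b>-130)&(abs(a)<30); print("books",np.percentile(b[m],[0,1,99,100]))
m=(Q[:,2]>.009)&(Q[:,2]<.016)&(abs(a)<50); print("floor b",np.percentile(b[m],[1,99]))
print(env.get_obs()["tool_pos"])
```

```text
floor+rack (np.int64(1447), ((543.9268188476562, -1.008148193359375), (355.4202880859375, 142.9999237060547), 84.84588623046875))
grip (np.int64(92), ((554.0523071289062, 94.39447021484375), (15.51473331451416, 49.581817626953125), 84.39619445800781)) 137.3183689331502 152.83450264799814 -0.8211986316988148
books+wall (np.int64(868), ((515.5499877929688, -104.04266357421875), (85.05228424072266, 158.61875915527344), 84.0475845336914)) b range [-97.93591495 -14.24838385]
books [-96.50637574 -94.25596785 -14.64670926 -13.80018291]
floor b [-75.23039987 193.67519354]
[ 0.48946185 -0.36504645  0.25187204]
```

View pics/top1.png

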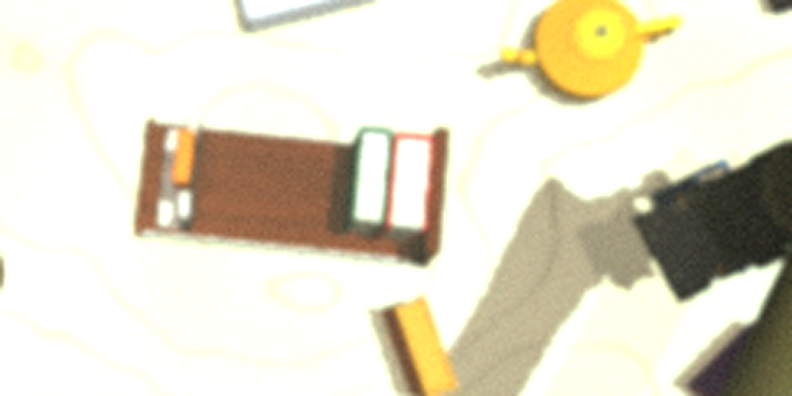

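Run:
```python
from h import *
p,d,K,T,c=cam("top"); W=world(d,K,T)
th=np.deg2rad(-5.7); ax=np.array([np.cos(th),np.sin(th)]); ay=np.array([-np.sin(th),np.cos(th)])
Q=W[215:280,280:395].reshape(-1,3); X=(Q[:,:2]-[.54,-.05])*1000; a=X@ax; b=X@ay
for n,lo,hi in (("green",-42,-15),("red",-76,-48),("wall",-95,-84)):
    m=(Q[:,2]>.120)&(Q[:,2]<.145)&(b<hi)&(b>lo); print(n,np.percentile(a[m],[0,3,97,100]).round(1),Q[m,2].mean())
m=(Q[:,2]>.006)&(Q[:,2]<.018)&(b>20)&(b<120)&(abs(a)<70); print("floor",np.percentile(a[m],[0,3,97,100]).round(1))
P=np.array([.54,-.05])+ax*-.0007+ay*.030; print(P)
go(*P,.30,-5.7)
```

```text
green [-37.6 -34.5  49.7  52.6] 0.1355708135400973
red [-40.1 -36.6  47.1  49.6] 0.13498830074579646
wall [-98.4 -58.1  56.6  59.9] 0.13072492652076176
floor [-69.8 -57.6  56.7  68.7]
[ 0.54228305 -0.02007881]
shift mm [ 204.9 -282.3  -48.9] turn rad 0.574 rows 8.0 3.8303844071962545 t 9.3
```

arm_command([
  [[18,-25,-30],0.1],
  [[46,-63,-30],0.2],
  [[74,-101,-30],0.3],
  [[102,-139,-30],0.4],
  [[130,-177,-30],0.5],
])

```text
time_s: 9.8
tool_pos: [0.5234, -0.1464, 0.2802]
tool_rot: [-179.9, 0.2, -1.7]
force: [0.7, -0.7, -3.1]
grip_width: 0.0316
grasp_force: 30.0
```

arm_command([
  [[0,0,0],0.0],
  [[0,0,0],0.0],
  [[0,0,0],0.0],
  [[0,0,0],0.0],
  [[0,0,0],0.0],
])

```text
time_s: 10.3
tool_pos: [0.5241, -0.1498, 0.2819]
tool_rot: [-180.0, 0.1, -1.6]
force: [-0.2, 0.6, -3.3]
grip_width: 0.0318
grasp_force: 30.0
```

```bash
python3 -c "
from h import *
go(.5488,-.0227,.20,-5.7)"
```

```text
shift mm [  21.3 -127.7   82. ] turn rad 0.072 rows 4.0 0.4801673882938086 t 10.3
```

arm_command([
  [[7,-42,0],0.03],
  [[14,-85,0],0.072],
  [[21.3,-127.7,0],0.072],
  [[21.3,-127.7,0],0.072],
  [[21.3,-127.7,0],0.072],
])

```text
time_s: 10.8
tool_pos: [0.5491, -0.0204, 0.2825]
tool_rot: [180.0, 0.0, -5.4]
force: [0.2, -1.6, -4.0]
grip_width: 0.0318
grasp_force: 30.0
```

arm_command([
  [[0,0,30],0],
  [[0,0,60],0],
  [[0,0,80],0],
  [[0,0,80],0],
  [[0,0,80],0],
])

```text
time_s: 11.3
tool_pos: [0.5491, -0.0228, 0.2029]
tool_rot: [180.0, 0.0, -5.7]
force: [0.6, -0.1, -2.8]
grip_width: 0.0315
grasp_force: 30.0
```

```bash
python3 -c "
from h import *
go(.5488,-.0227,.108,-5.7)"
```

```text
shift mm [-0.4 -0.1 94.9] turn rad -0.0 rows 2.0 0.0002760825031168705 t 11.3
```

arm_command([
  [[0,0,30],0],
  [[0,0,60],0],
  [[0,0,82],0],
  [[0,0,92],0],
  [[0,0,93],0],
])

```text
time_s: 11.8
tool_pos: [0.5492, -0.0218, 0.1096]
tool_rot: [180.0, 0.0, -5.6]
force: [-0.1, -0.3, -2.7]
grip_width: 0.0321
grasp_force: 30.0
```

arm_command([
  [[0,0,0.5],0],
  [[0,0,1],0],
  [[0,0,1.5],0],
  [[0,0,2],0],
  [[0,0,2.5],0],
])

```text
time_s: 12.3
tool_pos: [0.5493, -0.0213, 0.1074]
tool_rot: [180.0, -0.0, -5.6]
force: [0.5, 0.9, -4.0]
grip_width: 0.0319
grasp_force: 30.0
```

arm_command([
  [[0,0,0.5],0],
  [[0,0,1],0],
  [[0,0,1.5],0],
  [[0,0,2],0],
  [[0,0,2],0],
])

```text
time_s: 12.8
tool_pos: [0.5489, -0.0213, 0.1049]
tool_rot: [180.0, 0.0, -5.6]
force: [0.6, -0.5, -2.1]
grip_width: 0.0317
grasp_force: 30.0
```

arm_command([
  [[0,0,0.5],0],
  [[0,0,1],0],
  [[0,0,1.5],0],
  [[0,0,1.5],0],
  [[0,0,1.5],0],
])

```text
time_s: 13.3
tool_pos: [0.5492, -0.0213, 0.1047]
tool_rot: [180.0, -0.0, -5.6]
force: [-3.4, -0.4, 5.8]
grip_width: 0.0319
grasp_force: 30.0
```

It's in contact with the floor, so I'll release gently to about 48 mm and lift.

arm_command([
  [[0,0,-0.8],0],
  [[0,0,-0.8],0],
  [[0,0,-0.8],0],
  [[0,0,-0.8],0],
  [[0,0,-0.8],0],
], grip=-0.1)

```text
time_s: 13.8
tool_pos: [0.5491, -0.0212, 0.1043]
tool_rot: [180.0, -0.0, -5.6]
force: [0.0, -0.5, 0.2]
grip_width: 0.0478
grasp_force: 0.0
```

arm_command([
  [[0,0,-10],0],
  [[0,0,-30],0],
  [[0,0,-70],0],
  [[0,0,-110],0],
  [[0,0,-130],0],
])

```text
time_s: 14.3
tool_pos: [0.5507, -0.021, 0.239]
tool_rot: [180.0, -0.3, -5.6]
force: [0.1, 0.3, 0.2]
grip_width: 0.0476
grasp_force: 0.0
```

arm_command([
  [[0,-30,0],0],
  [[0,-70,0],0],
  [[0,-105,0],0],
  [[0,-117,0],0],
  [[0,-117,0],0],
], grip=-1)

```text
time_s: 14.8
tool_pos: [0.5602, 0.0977, 0.235]
tool_rot: [-180.0, -0.0, -5.3]
force: [-0.1, -0.8, 1.1]
grip_width: 0.0796
grasp_force: 0.0
```

Run:
```python
from h import *
p,d,K,T,c=cam("wrist"); cv2.imwrite("pics/w3.png",cv2.convertScaleAbs(p,alpha=1.5)); W=world(d,K,T)
Q=W.reshape(-1,3)
th=np.deg2rad(-5.7); ax=np.array([np.cos(th),np.sin(th)]); ay=np.array([-np.sin(th),np.cos(th)])
X=(Q[:,:2]-[.54,-.05])*1000; a=X@ax; b=X@ay
for lo,hi,n,z0,z1 in ((0,60,"blue",.13,.145),(110,170,"grip",.165,.19)):
    m=(Q[:,2]>z0)&(Q[:,2]<z1)&(b>lo)&(b<hi)&(abs(a)<70)
    print(n,m.sum(),cv2.minAreaRect((Q[m,:2]*1000).astype(np.float32)),Q[m,2].mean(),a[m].min(),a[m].max(),b[m].min(),b[m].max())
go(.5535,.0940,.158,-5.7)
```

```text
blue 6626 ((547.7412109375, -20.673738479614258), (33.24862289428711, 90.98405456542969), 84.55538940429688) 0.13434386739297452 -40.634914378312665 50.25156088800208 13.30724816130135 46.6982515186211
grip 2279 ((553.2569580078125, 93.5250244140625), (16.072933197021484, 49.71089172363281), 84.23302459716797) 0.17607508285215387 -25.92710916819997 23.794139328636202 136.08387219893706 152.17243836194837
shift mm [-6.8  1.8 76.7] turn rad 0.004 rows 2.0 0.024070189496431808 t 14.85
```

View pics/w3.png

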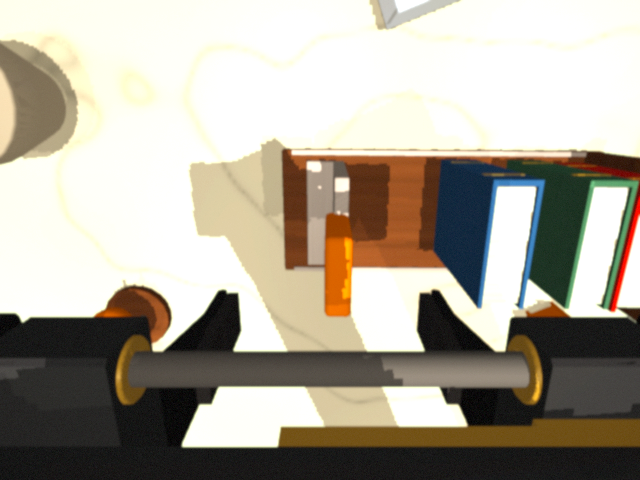

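Blue stands upright at (512,240) in the wrist view, in line with green (605,240), with centre a≈+5 mm against red and green at 5–7. Now I'll pinch the grip at (340,265) and push.

arm_command([
  [[-7,2,0],0.004],
  [[-7,2,25],0.004],
  [[-7,2,55],0.004],
  [[-7,2,77],0.004],
  [[-7,2,77],0.004],
])

```text
time_s: 15.35
tool_pos: [0.5506, 0.0907, 0.1541]
tool_rot: [179.9, 0.4, -6.0]
force: [-0.3, -0.4, -0.1]
grip_width: 0.0869
grasp_force: 0.0
```

arm_command([
  [[0,0,0],0],
  [[0,0,0],0],
  [[0,0,0],0],
  [[0,0,0],0],
  [[0,0,0],0],
], grip=1, grip_force=20)

```text
time_s: 15.85
tool_pos: [0.5535, 0.094, 0.1579]
tool_rot: [180.0, -0.1, -5.8]
force: [-0.2, -0.2, -0.3]
grip_width: 0.0549
grasp_force: 0.0
```

arm_command([
  [[0,0,0],0],
  [[0,0,0],0],
  [[0,0,0],0],
  [[0,0,0],0],
  [[0,0,0],0],
])

```text
time_s: 16.35
tool_pos: [0.5532, 0.0936, 0.1573]
tool_rot: [180.0, 0.0, -5.8]
force: [-0.2, 0.7, 0.0]
grip_width: 0.0161
grasp_force: 20.0
```

arm_command([
  [[0,12,0],0],
  [[0,32,0],0],
  [[0,52,0],0],
  [[0,70,0],0],
  [[0,80,0],0],
])

```text
time_s: 16.85
tool_pos: [0.5451, 0.0128, 0.1573]
tool_rot: [-180.0, -0.0, -5.9]
force: [1.5, 2.9, -2.8]
grip_width: 0.0158
grasp_force: 20.0
```

arm_command([
  [[0,3,0],0],
  [[0,6,0],0],
  [[0,9,0],0],
  [[0,12,0],0],
  [[0,15,0],0],
])

```text
time_s: 17.35
tool_pos: [0.5438, 0.0005, 0.1573]
tool_rot: [-179.9, -0.0, -5.7]
force: [2.2, 4.3, -3.4]
grip_width: 0.0159
grasp_force: 20.0
```

arm_command([
  [[0,3,0],0],
  [[0,6,0],0],
  [[0,9,0],0],
  [[0,12,0],0],
  [[0,14,0],0],
])

```text
time_s: 17.85
tool_pos: [0.5424, -0.0135, 0.1573]
tool_rot: [-179.9, -0.0, -5.7]
force: [4.3, 4.3, -3.2]
grip_width: 0.0155
grasp_force: 20.0
```

arm_command([
  [[0,1,0],0],
  [[0,2,0],0],
  [[0,3,0],0],
  [[0,4,0],0],
  [[0,5,0],0],
])

```text
time_s: 18.35
tool_pos: [0.542, -0.0184, 0.1573]
tool_rot: [-179.9, -0.0, -5.7]
force: [2.0, 4.1, -2.2]
grip_width: 0.0165
grasp_force: 20.0
```

arm_command([
  [[0,0.8,0],0],
  [[0,1.6,0],0],
  [[0,2.4,0],0],
  [[0,3.2,0],0],
  [[0,4,0],0],
])

```text
time_s: 18.85
tool_pos: [0.5415, -0.0223, 0.1573]
tool_rot: [-179.9, -0.0, -5.7]
force: [2.9, 4.1, -3.2]
grip_width: 0.016
grasp_force: 20.0
```

arm_command([
  [[0,0.5,0],0],
  [[0,1,0],0],
  [[0,1.5,0],0],
  [[0,2,0],0],
  [[0,2,0],0],
])

```text
time_s: 19.35
tool_pos: [0.5414, -0.0244, 0.1573]
tool_rot: [-179.9, -0.0, -5.7]
force: [4.1, 4.3, -3.1]
grip_width: 0.016
grasp_force: 20.0
```

arm_command([
  [[0,0.5,0],0],
  [[0,1,0],0],
  [[0,1.5,0],0],
  [[0,2,0],0],
  [[0,2,0],0],
])

```text
time_s: 19.85
tool_pos: [0.5412, -0.026, 0.1573]
tool_rot: [-179.9, -0.0, -5.7]
force: [3.4, 4.2, -3.1]
grip_width: 0.0155
grasp_force: 20.0
```

arm_command([
  [[0,0.5,0],0],
  [[0,1,0],0],
  [[0,1.5,0],0],
  [[0,2,0],0],
  [[0,2,0],0],
])

```text
time_s: 20.35
tool_pos: [0.541, -0.0275, 0.1573]
tool_rot: [-179.9, -0.0, -5.7]
force: [3.1, 4.8, -4.6]
grip_width: 0.0154
grasp_force: 20.0
```

arm_command([
  [[0,0.5,0],0],
  [[0,1,0],0],
  [[0,1.5,0],0],
  [[0,2,0],0],
  [[0,2,0],0],
])

```text
time_s: 20.85
tool_pos: [0.5409, -0.0289, 0.1573]
tool_rot: [-179.8, -0.0, -5.7]
force: [3.6, 6.3, -3.8]
grip_width: 0.0159
grasp_force: 20.0
```

arm_command([
  [[0,0.5,0],0],
  [[0,1,0],0],
  [[0,1.5,0],0],
  [[0,2,0],0],
  [[0,2,0],0],
])

```text
time_s: 21.35
tool_pos: [0.5407, -0.0304, 0.1573]
tool_rot: [-179.8, -0.0, -5.7]
force: [4.0, 8.4, -4.5]
grip_width: 0.0159
grasp_force: 20.0
```

Run:
```python
from h import *
p,d,K,T,c=cam("wrist"); print(env.get_obs()["force"])
cv2.imwrite("pics/w4.png",cv2.convertScaleAbs(cv2.resize(p[100:340,260:580],None,fx=2.4,fy=2.4,interpolation=cv2.INTER_CUBIC),alpha=1.5))
W=world(d,K,T); Q=W.reshape(-1,3)
th=np.deg2rad(-5.7); ax=np.array([np.cos(th),np.sin(th)]); ay=np.array([-np.sin(th),np.cos(th)])
X=(Q[:,:2]-[.54,-.05])*1000; a=X@ax; b=X@ay
for z0,z1,lo,hi in ((.165,.19,0,45),(.131,.145,-90,60),(.126,.131,-110,-70)):
    m=(Q[:,2]>z0)&(Q[:,2]<z1)&(abs(a)<25)&(b>lo)&(b<hi); print(m.sum(),np.percentile(b[m],[0,1,99,100]).round(1))
```

```text
[ 2.80527281  7.38758344 -3.71570037]
5316 [ 1.2  2.7 37.3 38.9]
15750 [-89.8 -85.1  20.4  28.1]
1665 [-99.9 -99.4 -90.  -89.5]
```

View pics/w4.png

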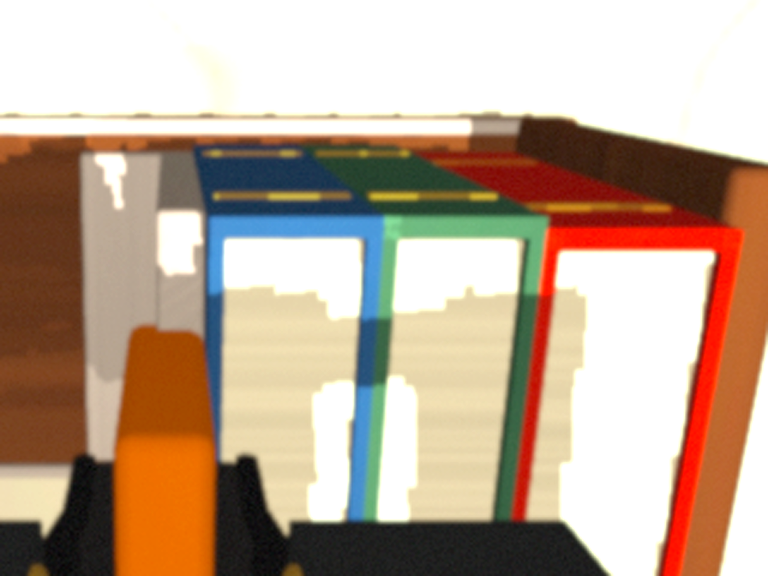

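The crop shows blue (290,350), green (450,350) and red (630,350) touching each other between the stop and the wall (750,350). I'll press a little more to confirm.

arm_command([
  [[0,1,0],0],
  [[0,2,0],0],
  [[0,3,0],0],
  [[0,3,0],0],
  [[0,3,0],0],
])

```text
time_s: 21.9
tool_pos: [0.5407, -0.0306, 0.1573]
tool_rot: [-179.6, -0.1, -5.6]
force: [4.7, 11.9, -5.0]
grip_width: 0.0158
grasp_force: 20.1
```

Packed: the force rises with no further travel. I'll release and retreat upward.

arm_command([
  [[0,0,0],0],
  [[0,0,0],0],
  [[0,0,0],0],
  [[0,0,0],0],
  [[0,0,0],0],
], grip=-0.2)

```text
time_s: 22.4
tool_pos: [0.5397, -0.0375, 0.1574]
tool_rot: [179.9, 0.0, -5.9]
force: [0.4, -0.3, -0.1]
grip_width: 0.047
grasp_force: 0.0
```

arm_command([
  [[0,0,-10],0],
  [[0,0,-35],0],
  [[0,0,-75],0],
  [[0,0,-110],0],
  [[0,0,-120],0],
])

```text
time_s: 22.9
tool_pos: [0.5419, -0.0365, 0.2826]
tool_rot: [180.0, -0.4, -5.8]
force: [-0.1, 0.3, 0.4]
grip_width: 0.0523
grasp_force: 0.0
```

arm_command([
  [[-20,0,0],0],
  [[-60,0,0],0],
  [[-85,0,0],0],
  [[-85,0,0],0],
  [[-85,0,0],0],
])

```text
time_s: 23.4
tool_pos: [0.4554, -0.0282, 0.2777]
tool_rot: [179.9, -0.1, -5.8]
force: [1.4, 1.0, -0.1]
grip_width: 0.0524
grasp_force: 0.0
```

Run:
```python
from h import *
p,d,K,T,c=cam("wrist"); print(env.get_obs()["force"])
cv2.imwrite("pics/w5.png",cv2.convertScaleAbs(p,alpha=1.5))
W=world(d,K,T); Q=W.reshape(-1,3)
th=np.deg2rad(-5.7); ax=np.array([np.cos(th),np.sin(th)]); ay=np.array([-np.sin(th),np.cos(th)])
X=(Q[:,:2]-[.54,-.05])*1000; a=X@ax; b=X@ay
for z0,z1,lo,hi in ((.17,.19,0,45),(.131,.145,-90,60)):
    m=(Q[:,2]>z0)&(Q[:,2]<z1)&(abs(a)<25)&(b>lo)&(b<hi); print(m.sum(),np.percentile(b[m],[0,1,99,100]).round(1))
```

```text
[ 0.58351588  1.34344166 -0.84906277]
2102 [12.5 12.6 27.7 28. ]
10495 [-90.  -85.1  11.1  11.8]
```

View pics/w5.png

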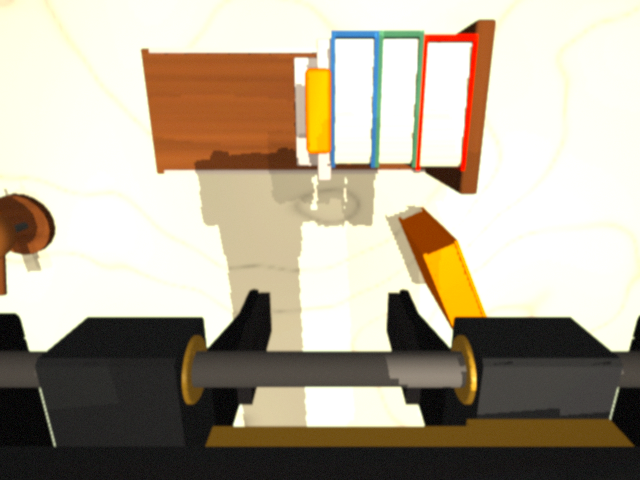

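The view shows blue (355,100), green (400,100) and red (447,100) upright and touching between the stop (318,110) and the wall (480,105). The gripper is clear, so I'll hand it in.

```bash
python3 -c "
from h import *
print(env.sign_off())"
```

```text
the job is handed in; nothing more can be done
None
```

I handed the job in at about 23.5 s: the blue book stands in line with the green and red books, all three are upright and packed between the wall and the stop (to within about 1 mm), and I never moved the arm against the ornaments or look-alike books.

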